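# Turn the stirrer up four clicks and start it

## Robot

A 6-joint arm with a two-finger parallel gripper is mounted at the origin on the work surface. World frame = base frame: x ahead of the robot, y to its left, z up, the work surface at z = 0. Lengths are in m, angles in rad, forces in N, time in s.
With the tool pointing down it reaches from about 0.15 to 0.775 m from the base axis. Payload 6.1 kg.
Tool frame: the origin (TCP) lies between the finger pads; the fingertips stand 11 mm ahead of it and the grasp point (between the pads) lies 8 mm behind it (robot.tcp_to_tips is the distance from the TCP to the fingertips, in m); z points along the fingers, y is the line along which they close (so a half turn about z gives the same grasp; the last joint's range is limited). The gripper opens to 85 mm and grips with 20 to 120 N. Pads are 22 mm wide; open, the fingers measure 114 mm over their backs; the gripper's body (76 mm by 85 mm) begins 54 mm behind the grasp point. The pads swing forward as they close: fully open they stand 13 mm farther back than shut.
Start: joints at [-1.326, 0.126, -0.04, 1.405, 0, 1.571], TCP at [0.127, -0.509, 0.203] pointing down, gripper open.
Joint ranges: [-2.72, 2.72], [-0.95, 1.95], [-1.27, 1.35], [-1.78, 2.02], [-1.46, 1.47], [-3.14, 3.14]. Speed limits (rad/s): [2.39, 2.39, 3.01, 3.14, 3.14, 3.14].

## Interface

Orientations are given as a unit quaternion [x, y, z, w].
In Python, from cell import robot gives the robot as it stands.
- The arm moves only by the tool step_arm, never from a script. Its argument "plan" is a list of rows, each a list of 7 numbers: the shift along the world's x, y, z each as a share of 100 mm, from -1 to 1, then the turn, a rotation vector about the world's x, y, z each as a share of 90 degrees, from -1 to 1, then the opening in per cent of the stroke, from 0 (shut) to 100 (fully open). In form: [[tx, ty, tz, rx, ry, rz, claw], ...]. A call has 1 to 10 rows; each row is the pose to reach, as a shift and turn from the pose commanded when the call began; what a row does not reach only later rows make up. A row lasts 1/10 s, in which the tool goes at most 50 mm and 8.59 degrees, less where a joint would pass 70% of its speed; a pose out of reach is approached as far as the arm can. A call with a number of a shift or a turn outside -1 to 1 is refused whole. A call with a gripper value outside its range is refused whole. The fingers move at their own pace and stop on an object; "newtons" is the grip in N (left out, the last holds). Time passes only in rows, so rows that repeat a pose let the fingers close. It gives the time, the measured TCP pose, the force, the opening and the grip force at its end, in the units of the state.
- robot.state(): the state, without advancing time (a new reading comes with each control period).
- robot.get_image(name): name is "side" or "top"; returns a dict with "frame" (384x512x3 uint8, red, green, blue), "z_map" (384x512 float32, m along the optical axis (not along the pixel's ray), 0 where there is no reading), "camera_matrix" (3x3 intrinsics, pixels), "xyz" and "orientation" of the camera in the world. Camera axes: x right, y down, z forward; pixel columns grow to the right and rows downward; lengths in m; the calibration is good to about 2 mm. A picture is of the moment at which its call begins.
- robot.sign_off(): hands the job in; it is judged then, once.
The state is a dict: "time": time; "joint_positions": joint angles; "qvel": joint speeds; "joint_efforts": joint torques, N m; "position": TCP position; "eef_rot": TCP orientation; "contact_force": force on the tool from outside, world axes, zero at the start; "torque": the same for the moment, N m; "opening": finger opening in m; "grip_force": force on a finger pad.
Only numpy, scipy, OpenCV 4.12 (cv2) and the standard library are available. Lean on these libraries where they do the work, as an engineer would, in place of code of your own. Each camera call takes 0.05 s, during which the arm holds its last target. There are 200 camera calls.

## Task

Turn the click-stop speed dial of the stirrer console up (clockwise seen from above) by exactly four clicks, pushing its pointer bar round with a fingertip and never pinching it, and leave it resting in that fourth click. Then press the console's round start button down with a fingertip and let go. Leave the bottle, cup, jar and steel cap around the console where they stand.

Things in the scene. Friction and masses are not known exactly. Their poses are not given: they have to be found in the camera images.
- console: Fixed white control console, 160 (x) by 260 (y) by 60 mm high, grey top. Origin at the centre of its underside; z up; front faces its own -x. The dial's axis is at x, y = 0, 55 mm and the start button's at 0, -75 mm. 8 black ticks on its top round the dial, one per click stop, 30 degrees apart.
- dial (a joint): Speed dial's angle in rad about a vertical axis, growing clockwise from above; 8 click stops at 0, 0.524, ... 3.665 rad (30 degrees apart), end stops just beyond. It starts in the first, second or third stop. Leaving a stop takes about 0.15 N m (4 to 6 N at 30 mm from the axis); past half way the dial snaps by itself, ahead of the finger, into the next stop and rests there.
- dial_centre (a point): Fixed point on the dial's axis, 86 mm above the bench. The dial is a black disc 92 mm across, its flat top 74 mm above the bench, with an upright grey pointer bar across it, 12 mm thick, from 74 to 98 mm above the bench, reaching 44 mm from the axis at the pointer end (white line on top) and 32 mm at the tail end.
- pointer_tip (a point): Pointer end of the bar, 44 mm from the dial's axis, 86 mm above the bench (mid-height of the bar). Turns with the dial: at dial value 0 it lies 105 degrees counter-clockwise from the console's +x. Four clicks (120 degrees) carry it to a point 76 mm away.
- start (a joint): Start button's travel in m: 0 up, 0.006 fully down. Round grey spring button 32 mm across in a black housing on the console's top; fully down takes about 5 N, and it springs back up.
- start_top (a point): Centre of the top face of the start button; moves down with it.
- bottle: Loose glass bottle with blue cap, 60 mm across, 125 mm tall, behind the console (its +x side). Origin at the centre of its underside. To be left alone.
- cup: Loose open white cup, 60 mm across, 60 mm tall. Origin at the centre of its underside. To be left alone.
- jar: Loose amber jar with white lid, 52 mm across, 65 mm tall. Origin at the centre of its underside. To be left alone.
- cell_cap: Loose stepped steel cap, 56 mm across, 40 mm tall. Origin at the centre of its underside. To be left alone.

How it is judged:
On the way, in this order (a step that is already met when the one before it is completed fails the run):
1. the dial rests in the fourth click stop up from where it started (distance of pointer_tip from where it was at the start of the episode between 0.073 and 0.0791 m and velocity of joint dial below 0.2 rad/s), for 0.3 s.
2. the start button is pressed down (value of joint start above 0.004 m), for 0.05 s.
At the end, for the whole second after the job is handed in: The dial rests four clicks (120 degrees, within 8 degrees) clockwise of where it started, the start button has been pressed after that and is up again, and the four loose things stand upright within 20 mm of where they were (distance of pointer_tip from where it was at the start of the episode between 0.073 and 0.0791 m and velocity of joint dial between -0.05 and 0.05 rad/s and value of joint start below 0.002 m and angle between each of bottle, cup, jar, cell_cap's own z axis and vertical below 0.2 rad and distance of each of bottle, cup, jar, cell_cap from where it was at the start of the episode below 0.02 m); the robot touches nothing.
It fails at once if the start button is pressed while the dial is not four clicks up (value of joint start above 0.004 m and not (distance of pointer_tip from where it was at the start of the episode between 0.073 and 0.0791 m)).
It fails at once if the dial is pinched or forced (more than 30 N from the fingers) (contact force between the fingers and dial above 30 N).
It fails at once if a bystander is pushed, lifted or carried (more than 20 mm) or tipped (distance of any of bottle, cup, jar, cell_cap from where it was at the start of the episode above 0.02 m or angle between any of bottle, cup, jar, cell_cap's own z axis and vertical above 0.4 rad).
It also fails if it takes over 61 s, if anything falls off the work surface, if the arm or the gripper's body presses on something with over 40 N, if the wrist force passes 120 N, or if a joint passes its speed limit or range.

## Working session

There is one attempt and no reset: what is moved stays moved. The work goes in short steps, Python scripts to look and compute and a tool call to move; the robot and the scene stay as the last step left them, time stands still between calls to the robot, and variables do not carry over. Pictures are saved under pics/ and viewed, at most 10 in all, crops included, and the job is handed in when it is done.

Besides the shell and the picture viewer there is one more tool, called after "Emit:" as a command line: name --pt "numbers of a row" for each row, then --argument value for the rest. step_arm: Moves the arm, as the interface text tells. Shift numbers are shares of 100 mm and turn numbers shares of 90 degrees, none past 1 either way. Its arguments: {"type":"object","properties":{"plan":{"type":"array","items":{"type":"array","items":{"type":"number"}}},"newtons":{"type":"number"}},"required":["plan"]}

```bash
mkdir -p pics; cat > h.py <<'E'
import numpy as np, cv2
from scipy.spatial.transform import Rotation as R
from cell import robot
def cloud(d):
    K=np.array(d["camera_matrix"]);z=d["z_map"];v,u=np.mgrid[:384,:512]
    p=np.stack([(u-K[0,2])/K[0,0]*z,(v-K[1,2])/K[1,1]*z,z],-1)
    return p@R.from_quat(d["orientation"]).as_matrix().T+np.array(d["xyz"])
E
python3 - <<'E'
from h import *
for n in("top","side"):
    d=robot.get_image(n);np.save(n+"_cloud.npy",cloud(d));cv2.imwrite(f"pics/{n}0.png",d["frame"][...,::-1]);print(n,d["xyz"],d["orientation"])
    np.save(n+"_f.npy",d["frame"])
s=robot.state();print(s["time"],s["position"],s["eef_rot"],robot.tcp_to_tips)
E
```

```text
top [0.48373651 0.0329487  1.09722787] [-0.69795372  0.71266961 -0.04744515  0.05207293]
side [0.43349109 0.70230651 0.97719872] [-0.12533476  0.93836959 -0.31827144  0.04956809]
0.1 [ 0.12712697 -0.50897361  0.20259836] [ 9.92518967e-01  1.22088446e-01 -1.02256687e-04 -7.07185552e-04] 0.011
```

View pics/top0.png

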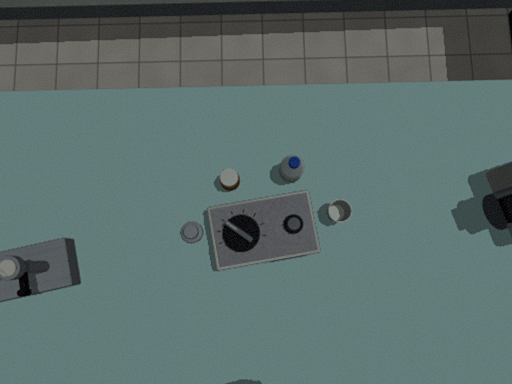

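View pics/side0.png

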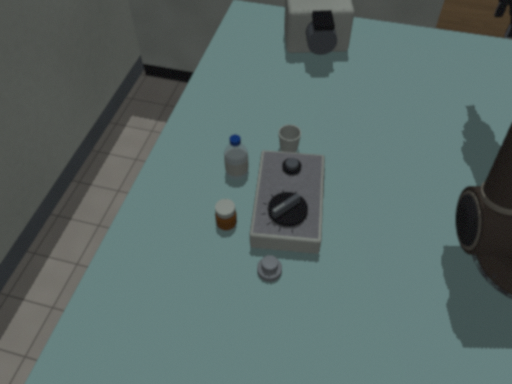

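The top view shows the console at about (263,230), the dial at (241,233) with its bar from (225,222) to (252,242), and the button at (293,224). The jar is at (230,180), the cap at (192,232), the bottle at (291,168) and the cup at (340,212).

```bash
python3 - <<'E'
from h import *
c=np.load("top_cloud.npy");f=np.load("top_f.npy")
x,y,z=c[...,0],c[...,1],c[...,2]
reg=np.zeros(z.shape,bool);reg[140:280,175:360]=1
m=reg&(z>.05)&(z<.11)
n,l,st,ce=cv2.connectedComponentsWithStats((reg&(z>.02)).astype(np.uint8))
for i in range(1,n):
    if st[i,4]>30: print(i,st[i],ce[i],np.median(c[l==i],0).round(3),c[l==i].max(0).round(3))
k=l[230,263]
t=(l==k)&(z>.054)&(z<.066)
r=cv2.minAreaRect(c[(l==k)&(z>.05)][:,:2].astype(np.float32)*1000);print(r)
D=(l==k)&(z>.068)
d=D&(np.mgrid[:384,:512][1]<270);b=D&~d
print("dial",c[d].mean(0),d.sum(),"btn",c[b].mean(0),b.sum())
q=cv2.minEnclosingCircle(c[d][:,:2].astype(np.float32)*1000);print(q)
bar=d&(z>.088);p=c[bar][:,:2];print("bar",bar.sum(),p.mean(0),cv2.minAreaRect(p.astype(np.float32)*1000))
print(np.median(z[bar]))
cv2.imwrite("pics/crop.png",cv2.resize(f[185:275,205:325,::-1],None,fx=6.5,fy=6.5,interpolation=cv2.INTER_CUBIC))
cv2.imwrite("pics/crop.png",cv2.convertScaleAbs(cv2.imread("pics/crop.png"),alpha=1.6))
E
```

```text
5 [279 154  26  28 547] [291.49908592 167.7166362 ] [ 0.697 -0.068  0.089] [0.736 0.033 1.097]
15 [220 168  20  22 348] [229.32758621 178.37068966] [0.681 0.085 0.065] [0.708 0.11  1.097]
28 [ 207  190  114   80 6757] [263.09545656 229.52626905] [0.55  0.004 0.062] [0.649 0.142 1.097]
37 [327 199  26  23 248] [341.17741935 209.31048387] [ 0.6   -0.201  0.052] [0.623 0.033 1.097]
41 [181 221  21  21 263] [191.03802281 230.98098859] [0.552 0.185 0.039] [0.579 0.213 1.097]
((552.7501220703125, 2.80133056640625), (160.31494140625, 260.3580322265625), 8.876826286315918)
dial [0.54249968 0.05674132 0.09588502] 1121 btn [ 0.56015258 -0.06597492  0.12097645] 306
((535.4378662109375, 52.258506774902344), 55.189788818359375)
bar 183 [0.54069184 0.05908349] ((534.8767700195312, 52.6680793762207), (105.42930603027344, 30.022977828979492), 36.981658935546875)
0.0991585337830736
```

View pics/crop.png

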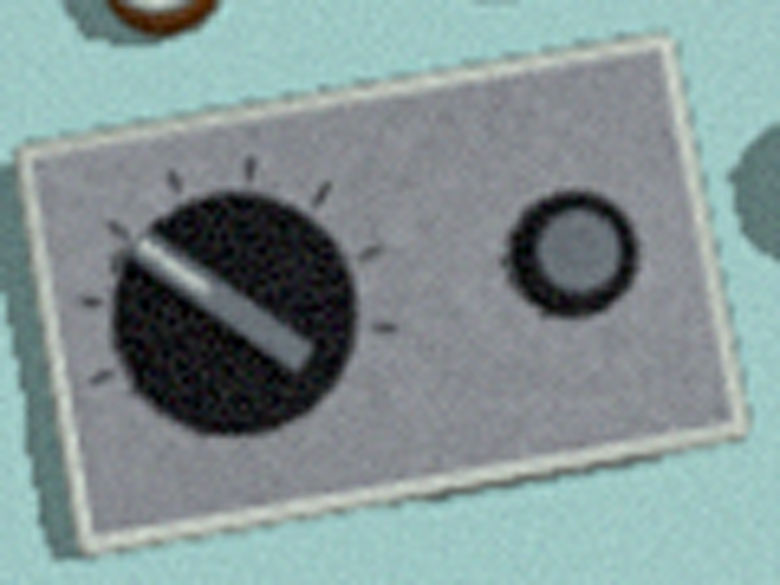

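The pointer is in the third stop: world angle about 54°, and the white line is at crop (148,245), against tick 2. The dial axis is at about (0.544, 0.057) and the button at (0.564, -0.071). I'll shut the gripper and move above the bar's counter-clockwise side, turning the tool by +130° on the way.

Emit:
step_arm --pt "0.2 0.29 0 0 0 0.07 0" --pt "0.4 0.58 0 0 0 0.14 0" --pt "0.6 0.87 0 0 0 0.206 0"

```text
time: 0.4
position: [0.1875, -0.4212, 0.2027]
eef_rot: [0.959, 0.282, -0.0, -0.001]
contact_force: [0.3, 0.3, -0.2]
opening: 0.0441
grip_force: 0.0
```

Emit:
step_arm --pt "0.2 0.29 0 0 0 0.07 0" --pt "0.4 0.58 0 0 0 0.14 0" --pt "0.6 0.87 0 0 0 0.206 0"

```text
time: 0.7
position: [0.2476, -0.3339, 0.203]
eef_rot: [0.901, 0.433, 0.0, -0.0]
contact_force: [0.8, -0.3, -0.3]
opening: 0.0004
grip_force: 0.0
```

```bash
python3 - <<'E'
from h import *
s=robot.state();print(s["time"],s["position"],R.from_quat(s["eef_rot"]).as_matrix()[:,0],s["joint_positions"],s["opening"])
E
```

```text
0.7 [ 0.24762761 -0.33392438  0.2029897 ] [6.24775231e-01 7.80804619e-01 2.39635797e-04] [-9.32805083e-01 -7.99810091e-02 -2.51497376e-01  1.39977383e+00
  1.17534057e-04  1.31283482e+00] 0.00044964456959539474
```

Emit:
step_arm --pt "0.2 0.29 0 0 0 0.07 0" --pt "0.4 0.58 0 0 0 0.14 0" --pt "0.6 0.87 0 0 0 0.206 0"

```text
time: 1.0
position: [0.3076, -0.2469, 0.2031]
eef_rot: [0.82, 0.573, -0.0, -0.0]
contact_force: [1.1, 0.0, -0.1]
opening: 0.0002
grip_force: 0.0
```

Emit:
step_arm --pt "0.2 0.29 0 0 0 0.07 0" --pt "0.4 0.58 0 0 0 0.14 0" --pt "0.6 0.87 0 0 0 0.206 0"

```text
time: 1.3
position: [0.3676, -0.1599, 0.2031]
eef_rot: [0.717, 0.697, -0.0, -0.0]
contact_force: [0.2, -0.1, 0.4]
opening: 0.0002
grip_force: 0.0
```

Emit:
step_arm --pt "0.2 0.29 0 0 0 0.07 0" --pt "0.4 0.58 0 0 0 0.14 0" --pt "0.6 0.87 0 0 0 0.206 0"

```text
time: 1.6
position: [0.4276, -0.0729, 0.2031]
eef_rot: [0.595, 0.804, -0.0, -0.0]
contact_force: [0.0, 0.1, 0.0]
opening: -0.0
grip_force: 0.0
```

Emit:
step_arm --pt "0.2 0.29 0 0 0 0.07 0" --pt "0.4 0.58 0 0 0 0.14 0" --pt "0.6 0.87 0 0 0 0.206 0"

```text
time: 1.9
position: [0.4877, 0.0141, 0.2029]
eef_rot: [0.458, 0.889, -0.0, -0.0]
contact_force: [0.2, 0.8, 0.3]
opening: 0.0001
grip_force: 0.0
```

Emit:
step_arm --pt "0.2 0.29 0 0 0 0.07 0" --pt "0.4 0.58 0 0 0 0.14 0" --pt "0.52 0.85 0 0 0 0.206 0" --pt "0.52 0.85 0 0 0 0.206 0"

```text
time: 2.3
position: [0.5401, 0.1004, 0.202]
eef_rot: [0.308, 0.951, -0.0, -0.001]
contact_force: [0.3, 0.3, -0.5]
opening: 0.0001
grip_force: 0.0
```

```bash
cat > path.py <<'E'
from h import *
# finger centre for push angle a (deg clockwise from start), radius r, gap g
A=np.array([.5443,.0571]);th0=53.9
def fc(a,r=.032,off=.017):
    t=np.radians(th0-a);return A+r*np.array([np.cos(t),np.sin(t)])+off*np.array([-np.sin(t),np.cos(t)])
E
python3 - <<'E'
from path import *
s=robot.state();M=R.from_quat(s["eef_rot"]).as_matrix()[:,0];yaw=np.degrees(np.arctan2(M[1],M[0]));p=s["position"]
print(s["time"],p,yaw,s["joint_positions"][5])
print("start",fc(0,off=.027)-p[:2])
for a in range(0,121,10): print(a,fc(a).round(4),(fc(a)-fc(0,off=.027)).round(4)*10)
d=robot.get_image("top");f=d["frame"]
cv2.imwrite("pics/a1.png",cv2.resize(f[150:290,180:350,::-1],None,fx=4,fy=4))
E
```

```text
2.3 [0.54012096 0.10036385 0.2019656 ] 144.0914043350231 0.8100322786258006
start [ 0.0012176  -0.00149987]
0 [0.5494 0.093 ] [ 0.081 -0.059]
10 [0.5556 0.0915] [ 0.142 -0.073]
20 [0.5614 0.0891] [ 0.2   -0.098]
30 [0.5667 0.0856] [ 0.253 -0.133]
40 [0.5713 0.0813] [ 0.299 -0.176]
50 [0.5751 0.0762] [ 0.337 -0.226]
60 [0.5779 0.0706] [ 0.366 -0.283]
70 [0.5798 0.0646] [ 0.384 -0.343]
80 [0.5805 0.0583] [ 0.392 -0.406]
90 [0.5802 0.052 ] [ 0.388 -0.469]
100 [0.5787 0.0458] [ 0.374 -0.53 ]
110 [0.5763 0.04  ] [ 0.349 -0.588]
120 [0.5728 0.0347] [ 0.315 -0.641]
```

View pics/a1.png

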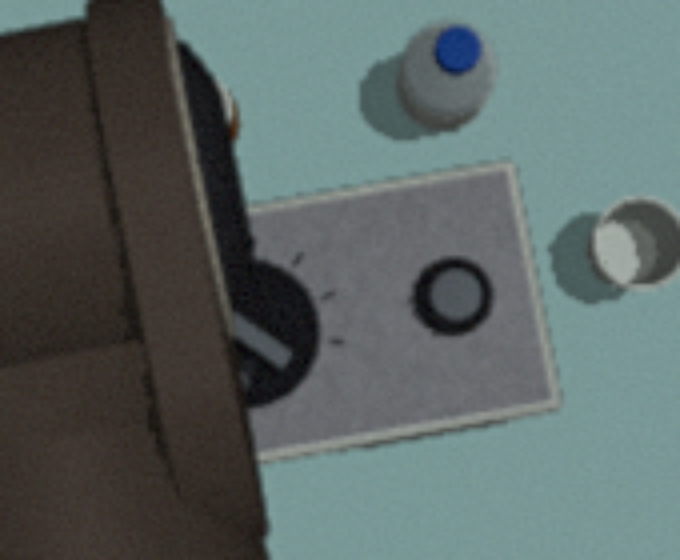

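The dial and bar are still where they were, and the fingers are on the bar's counter-clockwise side. Descending.

Emit:
step_arm --pt "0.01 -0.01 -0.4 0 0 0 0" --pt "0.01 -0.01 -0.7 0 0 0 0" --pt "0.01 -0.01 -0.85 0 0 0 0" --pt "0.01 -0.01 -0.95 0 0 0 0"

```text
time: 2.75
position: [0.5388, 0.0955, 0.1067]
eef_rot: [0.312, 0.95, -0.001, -0.001]
contact_force: [-0.3, -0.9, 0.2]
opening: -0.0
grip_force: 0.0
```

Emit:
step_arm --pt "0 0 -0.08 0 0 0 0" --pt "0 0 -0.16 0 0 0 0" --pt "0 0 -0.16 0 0 0 0"

```text
time: 3.05
position: [0.54, 0.0964, 0.0918]
eef_rot: [0.311, 0.95, -0.0, -0.0]
contact_force: [-0.3, 0.4, 0.3]
opening: 0.0
grip_force: 0.0
```

```bash
python3 - <<'E'
from path import *
s=robot.state();p=s["position"];print(p,s["contact_force"])
d=robot.get_image("side");f=d["frame"];np.save("f.npy",f)
cv2.imwrite("pics/s1.png",cv2.resize(f[110:290,190:360,::-1],None,fx=3.3,fy=3.3))
E
```

```text
[0.53997628 0.09638818 0.09183258] [-0.27601988  0.35303142  0.30241871]
```

View pics/s1.png

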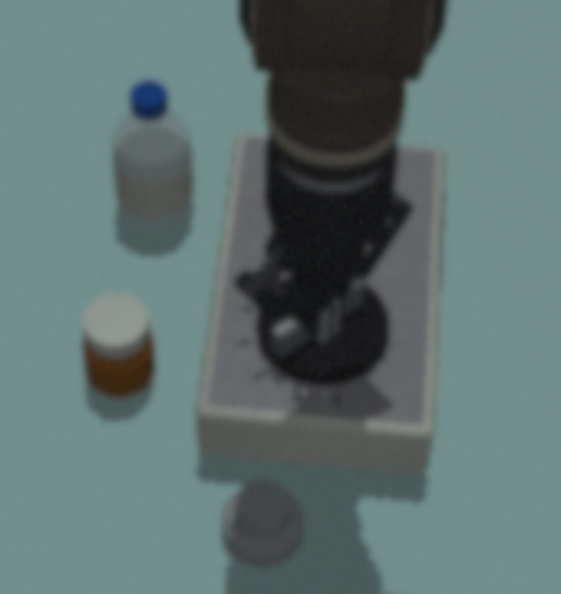

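Fingers (330,320) sit on the counter-clockwise side of the bar end (285,330), just above the disc. Pushing the first click or so.

Emit:
step_arm --pt "0.05 -0.02 0 0 0 0 0" --pt "0.094 -0.034 0 0 0 0 0" --pt "0.125 -0.041 0 0 0 -0.056 0" --pt "0.156 -0.049 0 0 0 -0.111 0" --pt "0.185 -0.06 0 0 0 -0.167 0" --pt "0.214 -0.073 0 0 0 -0.222 0" --pt "0.214 -0.073 0 0 0 -0.222 0"

```text
time: 3.8
position: [0.5626, 0.0892, 0.0926]
eef_rot: [0.471, 0.882, 0.0, 0.0]
contact_force: [0.4, 0.4, -0.4]
opening: 0.0003
grip_force: 0.0
```

```bash
cat >> path.py <<'E'
def ang(d):
    # pointer angle from top-face bar points seen by either camera
    c=cloud(d);f=d["frame"].astype(int)
    g=f.mean(-1);q=c[...,:2]-A;r=np.hypot(*q.transpose(2,0,1))
    m=(r<.047)&(abs(c[...,2]-.098)<.006)&(g>70)
    return q[m],c[m],g[m],m
E
python3 - <<'E'
from path import *
s=robot.state();print(s["time"],s["position"],s["contact_force"])
ims=[]
for n,(v0,v1,u0,u1) in(("top",(190,280,200,300)),("side",(155,245,240,340))):
    d=robot.get_image(n);q,c,g,m=ang(d);print(n,len(q),q.mean(0) if len(q) else 0)
    ims.append(cv2.convertScaleAbs(cv2.resize(d["frame"][v0:v1,u0:u1,::-1],None,fx=4,fy=4,interpolation=cv2.INTER_CUBIC),alpha=1.7))
cv2.imwrite("pics/p1.png",np.hstack(ims))
E
```

```text
3.8 [0.56257539 0.08924191 0.09262648] [ 0.35471219  0.40404195 -0.42004048]
top 1 [-0.01547108 -0.02601789]
side 83 [-6.96268282e-05  6.51227264e-04]
```

View pics/p1.png

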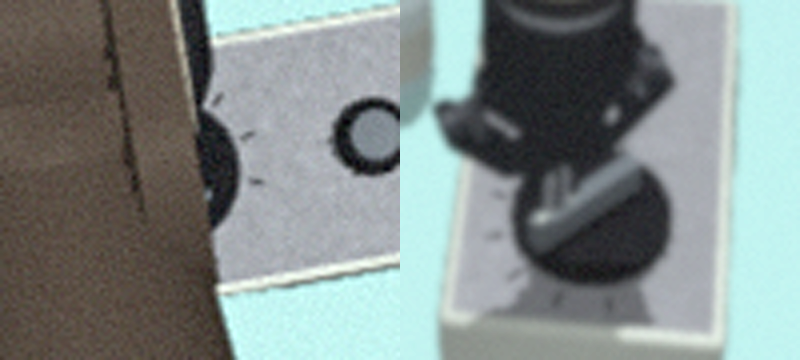

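The bar looks unmoved, with the fingers now behind it at (560,185). I'll check that with depth before pushing on.

```bash
python3 - <<'E'
from path import *
d=robot.get_image("side");c=cloud(d);f=d["frame"].astype(int)
c0=np.load("side_cloud.npy");f0=np.load("side_f.npy").astype(int)
for cc,ff in((c0,f0),(c,f)):
    q=cc[...,:2]-A;m=(np.hypot(q[...,0],q[...,1])<.047)&(abs(cc[...,2]-.097)<.006)
    P=cc[m];w,V=np.linalg.eigh(np.cov((P[:,:2]-P[:,:2].mean(0)).T));print(m.sum(),P.mean(0),np.degrees(np.arctan2(V[1,1],V[0,1])))
for v,u in((214,275),(198,298),(201,280),(196,281),(200,287),(192,279),(206,286)): print(v,u,c[v,u].round(3),f[v,u],c0[v,u].round(3))
z=c[...,2];q=c[...,:2]-A
m=(z>.105)&(z<.13)&(np.hypot(q[...,0],q[...,1])<.06);print(m.sum(),c[m].mean(0),c[m].min(0),c[m].max(0))
cv2.imwrite("pics/p2.png",cv2.convertScaleAbs(cv2.resize(d["frame"][165:235,240:330,::-1],None,fx=8,fy=8,interpolation=cv2.INTER_CUBIC),alpha=1.7))
E
```

```text
190 [0.5480904  0.06504489 0.09722968] 53.63417190279089
159 [0.5467525  0.06410028 0.09718709] 54.56064704582473
214 275 [0.565 0.094 0.09 ] [42 46 48] [0.565 0.095 0.092]
198 298 [0.526 0.038 0.09 ] [49 53 56] [0.525 0.039 0.092]
201 280 [0.555 0.096 0.144] [50 52 54] [0.565 0.044 0.073]
196 281 [0.553 0.096 0.163] [39 41 42] [0.567 0.029 0.072]
200 287 [0.547 0.057 0.1  ] [70 74 79] [0.547 0.056 0.099]
192 279 [0.559 0.09  0.167] [20 20 21] [0.576 0.01  0.061]
206 286 [0.546 0.07  0.096] [47 52 55] [0.546 0.069 0.094]
15 [0.55970454 0.0995284  0.12724639] [0.55206135 0.09647223 0.12103856] [0.56857483 0.10283489 0.1297807 ]
```

View pics/p2.png

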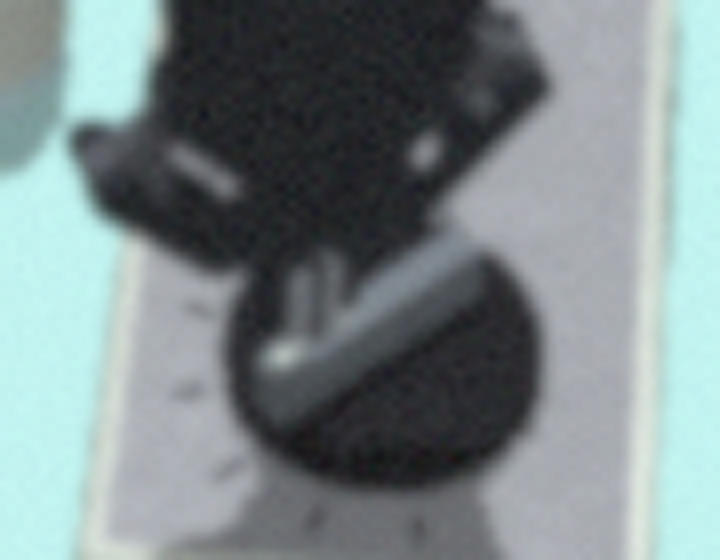

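```bash
python3 - <<'E'
from path import *
s=robot.state();print(s["position"],s["eef_rot"],s["joint_positions"],s["opening"])
d=robot.get_image("side");c=cloud(d);f=d["frame"].astype(int);print(d["xyz"])
for u in(277,279,281):
  for v in range(196,216,1): print(u,v,c[v,u].round(3),f[v,u].mean().round())
E
```

```text
[0.56183329 0.08933365 0.09242932] [4.70104469e-01 8.82610776e-01 5.50788362e-05 6.62974379e-05] [ 1.57679291e-01  2.29460232e-01 -1.58197851e-01  1.18296604e+00
  7.95152755e-06  1.13649757e+00] -0.00015683658544042985
[0.43349109 0.70230651 0.97719872]
277 196 [0.56  0.103 0.169] 24.0
277 197 [0.56  0.105 0.168] 31.0
277 198 [0.56  0.103 0.163] 44.0
277 199 [0.56  0.102 0.157] 53.0
277 200 [0.56  0.102 0.154] 61.0
277 201 [0.56  0.103 0.152] 63.0
277 202 [0.56  0.102 0.147] 64.0
277 203 [0.56  0.102 0.143] 62.0
277 204 [0.433 0.702 0.977] 62.0
277 205 [0.559 0.104 0.139] 62.0
277 206 [0.56  0.103 0.134] 65.0
277 207 [0.56  0.101 0.128] 74.0
277 208 [0.56  0.101 0.124] 85.0
277 209 [0.563 0.083 0.095] 82.0
277 210 [0.562 0.088 0.098] 68.0
277 211 [0.562 0.09  0.097] 54.0
277 212 [0.561 0.092 0.097] 48.0
277 213 [0.561 0.092 0.093] 46.0
277 214 [0.562 0.089 0.084] 46.0
277 215 [0.561 0.09  0.082] 46.0
279 196 [0.558 0.096 0.161] 29.0
279 197 [0.557 0.096 0.158] 34.0
279 198 [0.557 0.099 0.158] 42.0
279 199 [0.557 0.099 0.155] 47.0
279 200 [0.557 0.099 0.151] 49.0
279 201 [0.556 0.099
[... 434 characters left out ...]
3] 40.0
279 215 [0.558 0.084 0.075] 34.0
281 196 [0.552 0.101 0.17 ] 37.0
281 197 [0.553 0.096 0.16 ] 50.0
281 198 [0.553 0.098 0.159] 54.0
281 199 [0.553 0.097 0.154] 57.0
281 200 [0.553 0.094 0.146] 57.0
281 201 [0.552 0.098 0.149] 58.0
281 202 [0.553 0.096 0.142] 58.0
281 203 [0.552 0.096 0.139] 60.0
281 204 [0.552 0.097 0.136] 65.0
281 205 [0.552 0.098 0.134] 67.0
281 206 [0.552 0.097 0.129] 68.0
281 207 [0.556 0.077 0.097] 68.0
281 208 [0.555 0.079 0.097] 64.0
281 209 [0.554 0.083 0.098] 57.0
281 210 [0.555 0.08  0.09 ] 49.0
281 211 [0.555 0.081 0.087] 46.0
281 212 [0.555 0.08  0.082] 46.0
281 213 [0.554 0.081 0.08 ] 41.0
281 214 [0.555 0.079 0.074] 31.0
281 215 [0.554 0.082 0.073] 26.0
```

Depth shows the fingertips end at z ≈ 0.122, about 40 mm higher than the TCP reading implies, so they passed over the bar. The dial hasn't moved. I'll back off to the start point and go down, trusting the camera and watching the force.

Emit:
step_arm --pt "-0.1 0.03 0 0 0 0.09 0" --pt "-0.2 0.06 0 0 0 0.18 0" --pt "-0.23 0.08 0 0 0 0.222 0" --pt "-0.23 0.08 0 0 0 0.222 0"

```text
time: 4.4
position: [0.5382, 0.0976, 0.0925]
eef_rot: [0.31, 0.951, 0.0, 0.0]
contact_force: [0.0, -0.2, 0.3]
opening: -0.0002
grip_force: 0.0
```

Emit:
step_arm --pt "0 0 -0.1 0 0 0 0" --pt "0 0 -0.2 0 0 0 0" --pt "0 0 -0.25 0 0 0 0" --pt "0 0 -0.25 0 0 0 0"

```text
time: 4.8
position: [0.5378, 0.0971, 0.0657]
eef_rot: [0.311, 0.95, -0.001, -0.001]
contact_force: [-0.3, 0.0, -0.5]
opening: 0.0004
grip_force: 0.0
```

```bash
cat >> path.py <<'E'
def look():
    s=robot.state();print(s["time"],s["position"],s["contact_force"])
    d=robot.get_image("side");c=cloud(d);z=c[...,2];q=c[...,:2]-s["position"][:2]
    m=(np.hypot(q[...,0],q[...,1])<.022)&(z>.07)&(z<.16)
    P=c[m];o=np.argsort(P[:,2])
    print("near finger",m.sum(),P[o[::max(1,len(o)//14)]].round(3).tolist())
    q=c[...,:2]-A;m=(np.hypot(q[...,0],q[...,1])<.047)&(abs(z-.098)<.004)
    P=c[m];w,V=np.linalg.eigh(np.cov((P[:,:2]-P[:,:2].mean(0)).T));print("bar?",m.sum(),P.mean(0).round(4),np.degrees(np.arctan2(V[1,1],V[0,1])),w)
    return d
E
python3 -c "
from path import *
look()"
```

```text
4.8 [0.53778208 0.09709806 0.06567478] [-0.253149    0.04037315 -0.46620983]
near finger 306 [[0.521, 0.096, 0.07], [0.519, 0.094, 0.073], [0.527, 0.08, 0.074], [0.554, 0.091, 0.075], [0.548, 0.096, 0.075], [0.56, 0.097, 0.077], [0.536, 0.106, 0.103], [0.526, 0.099, 0.108], [0.532, 0.106, 0.116], [0.532, 0.107, 0.124], [0.54, 0.112, 0.132], [0.52, 0.095, 0.141], [0.521, 0.095, 0.145], [0.553, 0.106, 0.148], [0.54, 0.115, 0.153]]
bar? 2 [0.5271 0.0991 0.098 ] 65.40696780996025 [-1.05879118e-22  6.45687153e-06]
```

Tips are about 32 mm above the TCP reading, now at z ≈ 0.098 with no contact. I'll go down another 16 mm in small steps.

Emit:
step_arm --pt "0 0 -0.05 0 0 0 0" --pt "0 0 -0.1 0 0 0 0" --pt "0 0 -0.14 0 0 0 0" --pt "0 0 -0.16 0 0 0 0" --pt "0 0 -0.16 0 0 0 0"

```text
time: 5.35
position: [0.5384, 0.0973, 0.0509]
eef_rot: [0.311, 0.951, -0.0, -0.0]
contact_force: [0.1, -0.5, 0.4]
opening: -0.0002
grip_force: 0.0
```

```bash
python3 -c "
from path import *
d=look()
cv2.imwrite('pics/p3.png',cv2.convertScaleAbs(cv2.resize(d['frame'][155:245,230:340,::-1],None,fx=6,fy=6,interpolation=cv2.INTER_CUBIC),alpha=1.7))"
```

```text
5.35 [0.53837337 0.09732784 0.05091957] [ 0.05227376 -0.52824941  0.42342643]
near finger 289 [[0.519, 0.095, 0.07], [0.523, 0.087, 0.072], [0.551, 0.104, 0.074], [0.549, 0.105, 0.076], [0.54, 0.113, 0.091], [0.537, 0.108, 0.097], [0.541, 0.114, 0.104], [0.541, 0.113, 0.114], [0.531, 0.101, 0.123], [0.537, 0.114, 0.129], [0.522, 0.094, 0.132], [0.553, 0.113, 0.136], [0.539, 0.117, 0.146], [0.526, 0.102, 0.152], [0.528, 0.102, 0.158]]
bar? 8 [0.5503 0.0855 0.099 ] 160.6073171269779 [9.13735652e-06 4.69700296e-04]
```

View pics/p3.png

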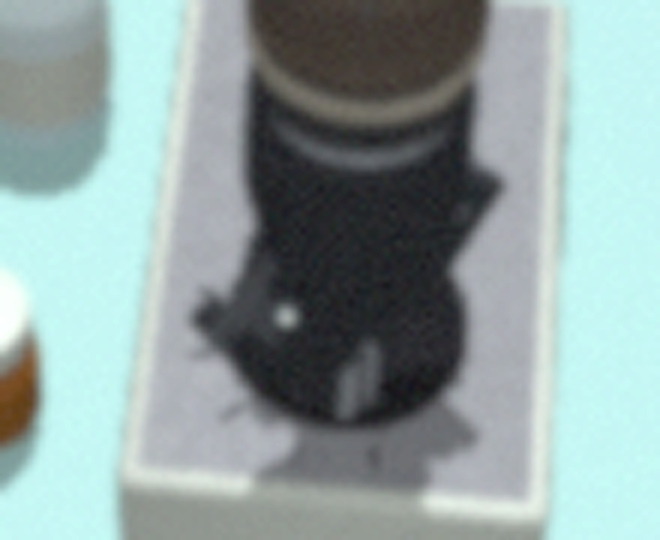

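The white pointer end is at (285,315) and the fingertips are beside it at (350,400), with tips at z ≈ 0.085, at bar height. Pushing to about 20°.

Emit:
step_arm --pt "0.05 -0.02 -0.02 0 0 0 0" --pt "0.11 -0.043 -0.02 0 0 0 0" --pt "0.14 -0.05 -0.02 0 0 -0.056 0" --pt "0.172 -0.058 -0.02 0 0 -0.111 0" --pt "0.2 -0.07 -0.02 0 0 -0.167 0" --pt "0.23 -0.082 -0.02 0 0 -0.222 0" --pt "0.23 -0.082 -0.02 0 0 -0.222 0"

```text
time: 6.1
position: [0.5625, 0.0889, 0.0493]
eef_rot: [0.471, 0.882, 0.0, 0.0]
contact_force: [0.3, -0.8, 0.4]
opening: -0.0
grip_force: 0.0
```

```bash
python3 -c "
from path import *
d=look()
c=cloud(d);g=d['frame'].mean(-1);q=c[...,:2]-A;r=np.hypot(q[...,0],q[...,1])
m=(r<.05)&(c[...,2]>.08)&(c[...,2]<.103)&(g>55);P=q[m]
print(m.sum(),sorted(zip(np.degrees(np.arctan2(P[:,1],P[:,0])).round().tolist(),np.hypot(P[:,0],P[:,1]).round(3).tolist(),g[m].round().tolist())))
"
```

```text
6.1 [0.56249432 0.08890764 0.0493018 ] [ 0.32323346 -0.75917269  0.36819562]
near finger 361 [[0.561, 0.101, 0.07], [0.546, 0.088, 0.073], [0.578, 0.086, 0.074], [0.559, 0.099, 0.076], [0.553, 0.095, 0.088], [0.557, 0.1, 0.094], [0.552, 0.093, 0.102], [0.568, 0.103, 0.109], [0.552, 0.095, 0.12], [0.543, 0.086, 0.125], [0.578, 0.09, 0.129], [0.572, 0.105, 0.133], [0.552, 0.098, 0.141], [0.569, 0.109, 0.15], [0.553, 0.097, 0.158]]
bar? 48 [0.534  0.0668 0.0974] 54.03335284194201 [6.59056233e-06 7.76523400e-04]
40 [(-178.0, 0.018, 64.0), (-174.0, 0.015, 57.0), (-170.0, 0.02, 63.0), (-170.0, 0.024, 61.0), (-169.0, 0.024, 73.0), (-168.0, 0.027, 60.0), (-165.0, 0.022, 60.0), (-165.0, 0.029, 56.0), (-163.0, 0.022, 78.0), (-162.0, 0.02, 74.0), (-162.0, 0.022, 74.0), (-162.0, 0.027, 78.0), (-161.0, 0.018, 68.0), (-161.0, 0.027, 72.0), (-161.0, 0.029, 67.0), (-160.0, 0.029, 74.0), (-159.0, 0.02, 73.0), (-156.0, 0.025, 81.0), (-154.0, 0.025, 80.0), (-153.0, 0.03, 75.0), (-152.0, 0.028, 80.0), (-151.0, 0.023, 73.0), (-150.0, 0.028, 72.0), (-148.0, 0.031, 69.0), (-146.0, 0.026, 71.0), (68.0, 0.046, 62.0), (69.0, 0.047, 63.0), (69.0, 0.047, 63.0), (70.0, 0.048, 59.0), (70.0, 0.049, 62.0), (71.0, 0.046, 61.0), (71.0, 0.046, 62.0), (72.0, 0.046, 61.0), (72.0, 0.047, 56.0), (72.0, 0.047, 61.0), (76.0, 0.039, 56.0), (76.0, 0.04, 58.0), (77.0, 0.04, 57.0), (77.0, 0.04, 58.0), (78.0, 0.037, 55.0)]
```

The bar's tail is now at about -157°, so the pointer is near 23°: one click done. Continuing to a finger angle of about 70°.

Emit:
step_arm --pt "0.022 -0.016 0 0 0 -0.056 0" --pt "0.047 -0.034 0 0 0 -0.111 0" --pt "0.071 -0.055 0 0 0 -0.167 0" --pt "0.093 -0.077 0 0 0 -0.222 0" --pt "0.113 -0.102 0 0 0 -0.278 0" --pt "0.131 -0.128 0 0 0 -0.333 0" --pt "0.146 -0.156 0 0 0 -0.389 0" --pt "0.159 -0.184 0 0 0 -0.444 0" --pt "0.17 -0.214 0 0 0 -0.5 0" --pt "0.178 -0.244 0 0 0 -0.556 0"

```text
time: 7.15
position: [0.5797, 0.0656, 0.0494]
eef_rot: [0.8, 0.6, 0.001, -0.001]
contact_force: [-0.2, 3.9, -0.5]
opening: -0.0001
grip_force: 1.4
```

```bash
cat >> path.py <<'E'
def full():
  look()
  for n in("side","top"):
    d=robot.get_image(n);c=cloud(d);g=d['frame'].mean(-1);q=c[...,:2]-A;r=np.hypot(q[...,0],q[...,1])
    m=(r<.05)&(r>.02)&(c[...,2]>.09)&(c[...,2]<.103)&(g>60);P=q[m]
    h,_=np.histogram(np.degrees(np.arctan2(P[:,1],P[:,0])),36,(-180,180));print(n,[(i*10-175,int(k)) for i,k in enumerate(h) if k])
E
python3 -c "
from path import *
full()"
```

```text
7.15 [0.57967235 0.06562279 0.04936682] [-0.22113918  3.94261589 -0.53429018]
near finger 365 [[0.56, 0.075, 0.07], [0.569, 0.066, 0.073], [0.567, 0.077, 0.074], [0.576, 0.076, 0.077], [0.564, 0.059, 0.086], [0.592, 0.069, 0.093], [0.568, 0.074, 0.1], [0.584, 0.076, 0.109], [0.568, 0.077, 0.12], [0.568, 0.076, 0.125], [0.596, 0.073, 0.13], [0.561, 0.068, 0.135], [0.586, 0.077, 0.145], [0.594, 0.079, 0.152], [0.566, 0.08, 0.16]]
bar? 100 [0.5408 0.0656 0.0979] -169.6531937960973 [2.41668716e-05 4.64059194e-04]
side [(25, 4), (35, 2), (155, 9), (165, 9), (175, 3)]
top []
```

The dial is mid-push into the third click, with the tail near 163° and about 4 N. Advancing to 90°.

Emit:
step_arm --pt "0.005 -0.031 0 0 0 -0.056 0" --pt "0.007 -0.063 0 0 0 -0.111 0" --pt "0.007 -0.095 0 0 0 -0.167 0" --pt "0.004 -0.126 0 0 0 -0.222 0" --pt "0.004 -0.126 0 0 0 -0.222 0"

```text
time: 7.8
position: [0.5799, 0.0522, 0.0493]
eef_rot: [0.891, 0.453, 0.0, -0.0]
contact_force: [-0.2, 0.9, -1.0]
opening: 0.0
grip_force: 0.7
```

```bash
python3 -c "
from path import *
full()"
```

```text
7.8 [0.57992137 0.05220608 0.0493108 ] [-0.18779256  0.92687734 -1.03325124]
near finger 310 [[0.589, 0.063, 0.07], [0.585, 0.07, 0.074], [0.571, 0.061, 0.075], [0.584, 0.063, 0.076], [0.558, 0.056, 0.083], [0.569, 0.058, 0.09], [0.577, 0.065, 0.096], [0.587, 0.062, 0.105], [0.575, 0.065, 0.116], [0.599, 0.054, 0.127], [0.598, 0.055, 0.131], [0.596, 0.056, 0.134], [0.6, 0.058, 0.145], [0.593, 0.059, 0.152], [0.6, 0.058, 0.16]]
bar? 116 [0.5437 0.0657 0.0977] 167.36579629613442 [3.20600163e-05 3.99428243e-04]
side [(5, 3), (125, 2), (135, 10), (145, 6), (155, 5)]
top []
```

Tail ≈ 143°, so the pointer is near -37° and the third click is in. Fourth click: the bar should snap at about 105°, so I'll stop at about 109°.

Emit:
step_arm --pt "-0.006 -0.031 0 0 0 -0.056 0" --pt "-0.015 -0.062 0 0 0 -0.111 0" --pt "-0.026 -0.091 0 0 0 -0.167 0" --pt "-0.036 -0.115 0 0 0 -0.211 0" --pt "-0.036 -0.115 0 0 0 -0.211 0"

```text
time: 8.45
position: [0.576, 0.0404, 0.0493]
eef_rot: [0.954, 0.3, -0.0, 0.0]
contact_force: [0.2, 0.2, -0.2]
opening: 0.0002
grip_force: 0.0
```

```bash
python3 -c "
from path import *
full()"
```

```text
8.45 [0.57603104 0.04035987 0.04930417] [ 0.1923103   0.19018933 -0.19520862]
near finger 242 [[0.573, 0.05, 0.071], [0.567, 0.056, 0.073], [0.583, 0.058, 0.074], [0.584, 0.053, 0.074], [0.581, 0.056, 0.075], [0.578, 0.05, 0.08], [0.587, 0.044, 0.089], [0.571, 0.053, 0.094], [0.58, 0.053, 0.102], [0.577, 0.057, 0.123], [0.567, 0.044, 0.128], [0.573, 0.055, 0.133], [0.565, 0.053, 0.143], [0.59, 0.044, 0.149], [0.592, 0.047, 0.158]]
bar? 114 [0.5463 0.0644 0.0982] 135.46915655426395 [5.75995602e-05 3.11628732e-04]
side [(-15, 1)]
top []
```

The force fell to zero, so it snapped. Backing off counter-clockwise a little, then up, then a look.

Emit:
step_arm --pt "0.05 0.06 0 0 0 0 0" --pt "0.05 0.08 0.3 0 0 0 0" --pt "0.05 0.08 0.7 0 0 0 0" --pt "0.05 0.08 1 0 0 0 0" --pt "0.05 0.08 1 0 0 0 0"

```text
time: 9.1
position: [0.5841, 0.0494, 0.1543]
eef_rot: [0.954, 0.3, 0.004, 0.001]
contact_force: [0.5, -0.3, 0.6]
opening: -0.0001
grip_force: 0.0
```

Emit:
step_arm --pt "-0.05 -0.4 0 0 0 0 0" --pt "-0.1 -0.8 0 0 0 0 0" --pt "-0.12 -1 0 0 0 0 0" --pt "-0.12 -1 0 0 0 0 0"

```text
time: 9.5
position: [0.569, -0.0533, 0.1486]
eef_rot: [0.955, 0.298, -0.0, 0.0]
contact_force: [-0.3, 0.0, 0.0]
opening: -0.0002
grip_force: 0.0
```

```bash
python3 -c "
from path import *
s=robot.state();print(s['position'],s['contact_force'])
d=robot.get_image('side');c=cloud(d);q=c[...,:2]-A
m=(np.hypot(q[...,0],q[...,1])<.047)&(abs(c[...,2]-.097)<.006)
P=c[m];w,V=np.linalg.eigh(np.cov((P[:,:2]-P[:,:2].mean(0)).T));print(m.sum(),P.mean(0),np.degrees(np.arctan2(V[1,1],V[0,1])),w)
q=c[...,:2]-s['position'][:2];m=(np.hypot(q[...,0],q[...,1])<.02)&(c[...,2]>.1)&(c[...,2]<.2);print(np.percentile(c[m][:,2],[0,3,10]),c[m].mean(0))
ims=[]
for n,(v0,v1,u0,u1) in(('top',(190,280,200,330)),('side',(140,245,240,340))):
    d=robot.get_image(n);ims.append(cv2.convertScaleAbs(cv2.resize(d['frame'][v0:v1,u0:u1,::-1],(390,390),interpolation=cv2.INTER_CUBIC),alpha=1.7))
cv2.imwrite('pics/e1.png',np.hstack(ims))"
```

```text
[ 0.56897833 -0.05329277  0.14862962] [-0.31968428  0.01652536  0.02243098]
164 [0.54677425 0.05516172 0.09772615] 113.63398608152735 [1.36123893e-05 5.23115736e-04]
[0.17753621 0.17927187 0.18247408] [ 0.56796167 -0.04313814  0.19087657]
```

View pics/e1.png

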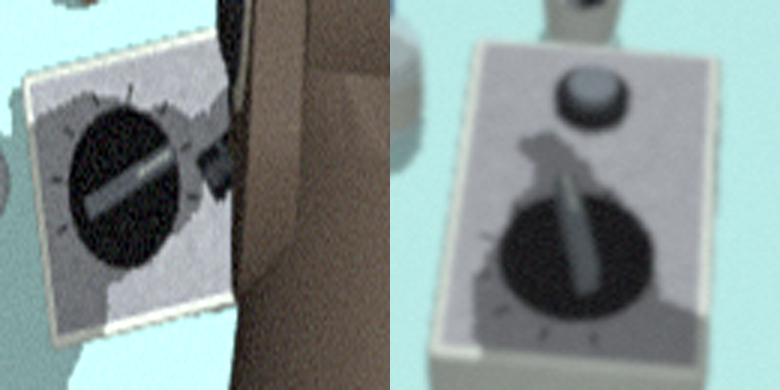

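The bar axis is now 113.6°, so the pointer is at -66.4°: exactly four clicks. In the side view the pointer aims toward the button at (592,90). Next, the button's centre and height from the initial clouds.

```bash
python3 -c "
from path import *
B=np.array([.5644,-.0713])
for n in('top','side'):
    c=np.load(n+'_cloud.npy');q=c[...,:2]-B;r=np.hypot(q[...,0],q[...,1])
    for a,b in((0,.012),(.012,.016),(.017,.02),(.02,.024),(.026,.034)):
        m=(r>=a)&(r<b);print(n,a,m.sum(),np.percentile(c[m][:,2],[20,50,80]).round(4))
    m=(r<.03)&(c[...,2]>.072)&(c[...,2]<.1);print(c[m].mean(0),m.sum())
"
```

```text
top 0 76 [0.0819 0.0835 0.0848]
top 0.012 56 [0.0814 0.0828 0.0843]
top 0.017 57 [0.0722 0.0735 0.0754]
top 0.02 91 [0.0711 0.073  0.0741]
top 0.026 246 [0.0599 0.0614 0.0633]
[ 0.56401058 -0.07101669  0.07887619] 249
side 0 59 [0.0811 0.0824 0.0839]
side 0.012 51 [0.076  0.0803 0.0825]
side 0.017 33 [0.0713 0.0727 0.0746]
side 0.02 89 [0.0638 0.0705 0.0728]
side 0.026 169 [0.0593 0.0607 0.0623]
[ 0.563851   -0.06497967  0.07859234] 183
```

Emit:
step_arm --pt "-0.02 -0.09 -0.1 0 0 0 0" --pt "-0.045 -0.18 -0.2 0 0 0 0" --pt "-0.045 -0.18 -0.25 0 0 0 0" --pt "-0.045 -0.18 -0.25 0 0 0 0"

```text
time: 10.05
position: [0.5638, -0.0693, 0.1227]
eef_rot: [0.954, 0.299, -0.001, -0.001]
contact_force: [-0.7, -0.1, -0.4]
opening: 0.0001
grip_force: 0.0
```

Emit:
step_arm --pt "0 -0.015 -0.2 0 0 0 0" --pt "0 -0.015 -0.4 0 0 0 0" --pt "0 -0.015 -0.55 0 0 0 0" --pt "0 -0.015 -0.63 0 0 0 0" --pt "0 -0.015 -0.63 0 0 0 0"

```text
time: 10.55
position: [0.5641, -0.0706, 0.0603]
eef_rot: [0.954, 0.299, -0.001, -0.0]
contact_force: [-0.5, 0.8, 0.4]
opening: 0.0
grip_force: 0.0
```

Emit:
step_arm --pt "0 0 -0.03 0 0 0 0" --pt "0 0 -0.06 0 0 0 0" --pt "0 0 -0.08 0 0 0 0" --pt "0 0 -0.08 0 0 0 0"

```text
time: 10.95
position: [0.5652, -0.0709, 0.0536]
eef_rot: [0.954, 0.299, 0.0, 0.0]
contact_force: [-0.6, 0.2, 0.3]
opening: -0.0003
grip_force: 0.8
```

Emit:
step_arm --pt "0 0 -0.02 0 0 0 0" --pt "0 0 -0.03 0 0 0 0" --pt "0 0 -0.03 0 0 0 0"

```text
time: 11.25
position: [0.5651, -0.0708, 0.0506]
eef_rot: [0.954, 0.299, 0.0, 0.0]
contact_force: [0.6, 0.5, 2.9]
opening: -0.0
grip_force: 1.7
```

Contact began around TCP z 0.052. Pressing in small steps.

Emit:
step_arm --pt "0 0 -0.02 0 0 0 0" --pt "0 0 -0.03 0 0 0 0" --pt "0 0 -0.03 0 0 0 0"

```text
time: 11.55
position: [0.5652, -0.0709, 0.048]
eef_rot: [0.954, 0.299, 0.001, 0.0]
contact_force: [-0.7, 0.2, 6.6]
opening: 0.0003
grip_force: 3.6
```

Emit:
step_arm --pt "0 0 -0.01 0 0 0 0" --pt "0 0 -0.025 0 0 0 0" --pt "0 0 -0.025 0 0 0 0"

```text
time: 11.85
position: [0.5654, -0.0709, 0.0477]
eef_rot: [0.954, 0.299, 0.001, 0.001]
contact_force: [-6.5, 0.6, 21.3]
opening: -0.0001
grip_force: 10.7
```

Force rose from 6.6 to 21 N with no further travel, so the button is on its stop. Releasing and clearing away.

Emit:
step_arm --pt "0 0 0.1 0 0 0 0" --pt "0 0 0.4 0 0 0 0" --pt "0 0 0.8 0 0 0 0" --pt "0 0 1 0 0 0 0" --pt "0 0 1 0 0 0 0"

```text
time: 12.35
position: [0.5661, -0.0711, 0.1477]
eef_rot: [0.954, 0.299, 0.002, 0.001]
contact_force: [-0.1, -0.2, -0.3]
opening: -0.0003
grip_force: 0.0
```

Emit:
step_arm --pt "-0.3 0 0.2 0 0 0 0" --pt "-0.7 0 0.4 0 0 0 0" --pt "-1 0 0.5 0 0 0 0" --pt "-1 0 0.5 0 0 0 0" --pt "-1 0 0.5 0 0 0 0"

```text
time: 12.85
position: [0.4644, -0.0709, 0.1941]
eef_rot: [0.954, 0.299, -0.0, -0.0]
contact_force: [0.6, 0.2, -1.0]
opening: 0.0
grip_force: 0.0
```

```bash
python3 -c "
from path import *
d=robot.get_image('side');c=cloud(d);c0=np.load('side_cloud.npy');q=c[...,:2]-A
m=(np.hypot(q[...,0],q[...,1])<.047)&(abs(c[...,2]-.097)<.006)
P=c[m];w,V=np.linalg.eigh(np.cov((P[:,:2]-P[:,:2].mean(0)).T));print(m.sum(),np.degrees(np.arctan2(V[1,1],V[0,1])),w)
for n,p in dict(btn=(.564,-.071),bottle=(.69,-.07),jar=(.681,.085),cup=(.6,-.2),cap=(.552,.185)).items():
    o=[]
    for cc in(c0,c):
        r=np.hypot(cc[...,0]-p[0],cc[...,1]-p[1]);m=(r<(.012 if n=='btn' else .045))&(cc[...,2]>.015)&(cc[...,2]<.14);o.append((cc[m].mean(0).round(4).tolist(),int(m.sum())))
    print(n,o)
s=robot.state();print(s['time'],s['contact_force'])
"
```

```text
163 113.81415686541709 [1.33787118e-05 5.27151915e-04]
btn [([0.5641, -0.0711, 0.0823], 60), ([0.5638, -0.0713, 0.082], 58)]
bottle [([0.7018, -0.0568, 0.0749], 795), ([0.702, -0.0568, 0.0749], 801)]
jar [([0.6828, 0.0952, 0.0515], 532), ([0.6828, 0.0954, 0.0516], 531)]
cup [([0.5963, -0.1888, 0.0422], 478), ([0.5964, -0.1886, 0.0419], 486)]
cap [([0.5527, 0.1932, 0.0292], 454), ([0.5523, 0.1929, 0.0294], 447)]
12.9 [ 0.8100249  -0.53227325 -0.75065642]
```

```bash
python3 -c "
from cell import robot
print(robot.sign_off())"
```

```text
the job is handed in; nothing more can be done
None
```

I turned the dial up exactly four clicks (pointer bar measured at 120° from its start), then pressed the start button to its stop and let it spring back. The bottle, cup, jar and cap did not move, and the job was handed in at about 13 s; the sign-off returned no verdict.

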